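# Pass a sample tin past the spring stop of the tin rail

## Robot

A 6-joint arm with a two-finger parallel gripper is mounted at the origin on a cart in front of the work surface, level with it; the furniture and walls round the work are solid. World frame = base frame: x ahead of the robot, y to its left, z up, the work surface at z = 0. Lengths are in m, angles in rad, forces in N, time in s.
With the tool pointing down it reaches from about 0.3 to 0.775 m from the base axis. Payload 14.6 kg.
Tool frame: the origin (TCP) lies at the very end of the fingers, on their centre line; the grasp point (between the pads) lies 19 mm behind it; z points along the fingers, y is the line along which they close (so a half turn about z gives the same grasp; the last joint's range is limited). The gripper opens to 94 mm and grips with 3 to 60 N. Pads are 16 mm wide; open, the fingers measure 119 mm over their backs; the gripper's body (75 mm by 177 mm) begins 78 mm behind the grasp point.
Start: joints at [1.124, 0.3, 1.521, -0, 1.321, -0.067], TCP at [0.204, 0.511, 0.205] pointing down, gripper open.
Joint ranges: [-3.03, 3.03], [-0.79, 2.21], [0.23, 2.52], [-1.04, 4.18], [0, 3.07], [-2.55, 2.55]. Speed limits (rad/s): [2.22, 2.22, 2.57, 3.14, 3.14, 3.14].

## Interface

Orientations are given as [roll, pitch, yaw] about the fixed x, y, z axes, in that order (R = Rz(yaw) Ry(pitch) Rx(roll)).
In Python, from station import ctrl gives the robot as it stands.
- The arm moves only by the tool move_arm, never from a script. Its argument "increments" is a list of rows, each a list of 7 numbers: the opening, from 0 (shut) to 1 (fully open), then the shift along the tool's x, y, z in units of 50 mm (1.0 is 50 mm), then the turn, a rotation vector about the tool's x, y, z in rad. In form: [[claw, tx, ty, tz, rx, ry, rz], ...]. A call has 1 to 20 rows; each row shifts and turns the commanded pose from where the row before left it, along the tool's axes as they then stand; what a row does not reach is not made up. A row lasts 1/10 s, in which the tool goes at most 50 mm and 8.59 degrees, less where a joint would pass 70% of its speed; a pose out of reach is approached as far as the arm can. A call is refused whole if a number of a shift passes 1 or a number of a turn 0.15, either way. A call with a gripper value outside its range is refused whole. The fingers move at their own pace and stop on an object; "force" is the grip in N (left out, the last holds). Time passes only in rows, so rows that do not move let the fingers close. It gives the time, the measured TCP pose, the force, the opening and the grip force at its end, in the units of the state.
- ctrl.get_obs(): the state, without advancing time (a new reading comes with each control period).
- ctrl.camera(name): name is "scene" or "top" or "wrist"; returns a dict with "color" (420x560x3 uint8, blue, green, red), "K" (3x3 intrinsics, pixels), "pose" (4x4, takes a point from camera to world coordinates); the wrist camera has in their place "tool_from_camera" (4x4, takes a point from camera to tool coordinates, whose origin is the TCP and whose axes are the flange's). Camera axes: x right, y down, z forward; pixel columns grow to the right and rows downward; lengths in m; the calibration is good to about 2 mm. A picture is of the moment at which its call begins: read the wrist's pose just before it. There is no depth.
- ctrl.hand_in(): hands the job in; it is judged then, once.
Trained networks look in a picture, given as the dict that the camera call returned (one of the last four; its "shot" number tells which), for a name from the list of things; names that differ only in an ending like _2 or _b are one class to them, and where a whole thing is asked for, a point or a joint stands for the part that bears it (a point fixed in the world has none). Each returns a list of dicts, best first, with "conf" (0 to 1); they miss things now and then, are a little off and sometimes report something else, mostly with a low value. They report only what shows in the picture. A call takes as long as a camera call. They do not tell look-alikes from the thing itself.
- ctrl.cut_out(name, picture): "mask" (420x560 bool, what is visible of it) and "centre" ([row, column] in pixels, amid what is visible of it).
The state is a dict: "time_s": time; "qpos": joint angles; "joint_vel": joint speeds; "tau": joint torques, N m; "ee_pos": TCP position; "eef_rot": TCP orientation; "force": force on the tool from outside, world axes, zero at the start; "moment": the same for the moment, N m; "grip_width": finger opening in m; "grip_force": force on a finger pad.
Only numpy, scipy, OpenCV 4.12 (cv2) and the standard library are available. Lean on these libraries where they do the work, as an engineer would, in place of code of your own. Each camera call takes 0.05 s, during which the arm holds its last target. There are 200 camera calls.

## Task

Press the long spring release bar in the tin rail down so that its two stop pins sink out of the way and, keeping it pressed, push the grey sample tin along the rail past the pins into the closed end bay. Then let the bar spring up so that the pins stand behind the tin, and move clear. Only press and push with the fingers: the tin must stay upright and sliding on the rail, never picked up, and the things standing around stay where they are.

Things in the scene. Friction and masses are not known exactly. Their poses are not given: they have to be found in the camera images.
- tin_rail: fixed slide for sample tins, 245 x 92 mm, wooden side boards 46 mm high. Origin on the worktop midway between its two stop pins; x = travel direction, z up. In this frame, mm: runs from x -160 (open rear) to +85 (end wall); the tin slides on two slippery white runners, tops z 32; side boards' inner faces y +-36 (2 mm play); the release bar fills the space between them, y -21 to 21, x -155 to 13
- release_bar (a joint): how far the release bar is pressed (m): 0 up, 0.014 bottom stop. It sinks level wherever it is pressed and springs back (4 N at the top, 8 N at the bottom). It carries the pins: 7 mm proud of the runners at 0, flush at 0.007, 7 mm under at 0.014; 0.009 to 0.013 is good for sliding the tin over. If let up under the tin, the pins tip it
- stop_pins (a point): midway between the tops of the two stop pins (moves with the bar; 39 mm above the worktop when up). Steel pins 7 mm thick, at y +-30 mm in the rail's frame, 53 mm free between them, so a finger on the bar can pass
- bar_press (a point): point on the top face of the release bar (steel strip 40 mm wide, 168 mm long, thin dark cross lines on its rear part), on its centre line 125 mm behind the pins; moves with the bar, 30 mm above the worktop when up. A finger can press the bar behind the tin and slide along it while its front side pushes the tin
- end_bay (a point): middle of the end bay, at the height of the runners, 34 mm past the pins along the rail's x, 32 mm above the worktop. A tin centred here is past the pins; it is clear of them from 26 mm past them, and touches the end wall (56 mm high, inner face at x = 75 mm) at 41 mm
- tin_center (a point): centre (30 mm above its underside) of the closed grey sample tin that stands in the rail: 68 mm across, 60 mm high, 0.08 to 0.17 kg. Starts with its centre 29 to 55 mm behind the pins; the bare bar behind it is for the finger
- spare_tin: bystander: grey sample tin, 60 mm across, 52 mm high, standing on the worktop beside the rail, on its right-hand side seen along the travel. Origin: centre of its underside
- tamper: bystander: coffee tamper, 58 mm across, 88 mm high, wooden knob up, standing on the worktop beside the rail (right-hand side). Origin: centre of its underside
- small_cup: bystander: small white espresso cup, 64 x 87 x 50 mm with its handle, on the worktop beside the rear of the rail (right-hand side). Origin: centre of its underside
- pen: bystander: black and white pen, 135 mm long, lying on the worktop beside the rail (left-hand side). Origin: its middle, underside
Mind the look-alikes: they are no part of the job. Leave any orange, purple or turquoise look-alike of the part that bears tin_center alone.

How it is judged:
On the way, in this order (a step that is already met when the one before it is completed fails the run):
1. the release bar is pressed down while the tin is still behind the pins (value of joint release_bar above 0.007 m and x of tin_center in the frame of tin_rail below -0.015 m), for 0.1 s.
2. the tin stands right over the pins with the bar held down by the fingers (value of joint release_bar above 0.006 m and contact force between the fingers and release_bar above 0.5 N and x of tin_center in the frame of tin_rail between -0.012 and 0.015 m), for 0.02 s.
At the end, for the whole second after the job is handed in: The tin stands upright (within 0.06 rad) and flat on the rail in the end bay, its centre 24 to 45 mm beyond the pins, and the release bar is fully up again (within 1.5 mm), its pins behind the tin (x of tin_center in the frame of tin_rail between 0.024 and 0.045 m and y of tin_center in the frame of tin_rail between -0.006 and 0.006 m and z of tin_center in the frame of tin_rail between 0.058 and 0.065 m and angle between tin_center's own z axis and vertical below 0.06 rad and value of joint release_bar below 0.0015 m); the robot touches nothing.
It fails at once if the tin is lifted more than 5 mm off the rail (z of tin_center in the frame of tin_rail above 0.067 m).
It fails at once if the tin is tipped by more than 0.2 rad (angle between tin_center's own z axis and vertical above 0.2 rad).
It fails at once if the spare tin, tamper, small cup or pen beside the rail is moved by more than 15 mm (distance of any of spare_tin, tamper, small_cup, pen from where it was at the start of the episode above 0.015 m).
It also fails if it takes over 48 s, if anything falls off the work surface, if the arm or the gripper's body presses on something with over 40 N, if the wrist force passes 120 N, or if a joint passes its speed limit or range.

## Working session

There is one attempt and no reset: what is moved stays moved. The work goes in short steps, Python scripts to look and compute and a tool call to move; the robot and the scene stay as the last step left them, time stands still between calls to the robot, and variables do not carry over. Pictures are saved under pics/ and viewed, at most 10 in all, crops included, and the job is handed in when it is done.

Besides the shell and the picture viewer there is one more tool, called after "Request:" in YAML: its name, and indented under it one key for each argument. move_arm: Moves the arm, as the interface text tells. Its arguments: {"type":"object","properties":{"increments":{"type":"array","items":{"type":"array","items":{"type":"number"}}},"force":{"type":"number"}},"required":["increments"]}

```bash
mkdir -p pics; ls
cat > h.py <<'E'
import numpy as np, cv2
from station import ctrl
def ray(c,px,z):  # px=(col,row) -> world point at height z
    d=c["pose"][:3,:3]@np.linalg.inv(c["K"])@np.array([px[0],px[1],1.]); o=np.array(c["pose"])[:3,3]
    return o+d*(z-o[2])/d[2]
def proj(c,p):
    P=np.linalg.inv(c["pose"])@np.append(p,1); q=c["K"]@P[:3]; return q[:2]/q[2]
E
python3 - <<'E'
from h import *
o=ctrl.get_obs(); print(o)
ims=[]
for n in("scene","top"):
    c=ctrl.camera(n); c={k:(np.array(v) if k in("K","pose") else v) for k,v in c.items()}
    cv2.imwrite(f"pics/{n}0.png",c["color"])
    print(n,c["pose"].round(3).tolist())
    for t in("tin_rail","release_bar","stop_pins","tin_center","spare_tin","tamper","small_cup","pen"):
        for r in ctrl.cut_out(t,c)[:3]:
            m=r["mask"]; print(t,round(r["conf"],2),np.round(r["centre"]),m.sum(),cv2.boundingRect(m.astype(np.uint8)))
E
```

```text
pics
{'time_s': 0.0, 'qpos': array([ 1.12440861e+00,  3.00506105e-01,  1.52160842e+00, -9.60868286e-06,
        1.32067418e+00, -6.65852001e-02]), 'joint_vel': array([-0.00207825,  0.00171889, -0.00118665,  0.00157787,  0.00102057,
       -0.00036684]), 'tau': array([-3.03644221e-03, -5.31812239e+01, -3.52721035e+01,  7.08875502e-02,
        2.44569022e-02, -7.80450205e-05]), 'ee_pos': array([0.20378675, 0.51056415, 0.20485556]), 'eef_rot': array([-3.14039864e+00, -7.02939805e-05,  2.76179248e+00]), 'force': array([-0.47870807, -0.4644304 ,  0.39168492]), 'moment': array([0.00644652, 0.02022149, 0.04778712]), 'grip_force': 0.0, 'grip_width': 0.09417783318500353}
scene [[0.894, -0.209, 0.396, 0.198], [-0.447, -0.463, 0.765, -0.847], [0.024, -0.862, -0.507, 0.525], [0.0, 0.0, 0.0, 1.0]]
tin_rail 0.67 [226. 257.] 4047 (212, 169, 92, 97)
tin_rail 0.55 [182. 300.] 616 (283, 170, 25, 35)
release_bar 0.68 [234. 272.] 559 (232, 201, 57, 48)
stop_pins 0.6 [233. 272.] 586 (232, 202, 57, 47)
tin_center 0.91 [264. 339.] 1931 (319, 240, 43, 53)
tin_center 0.89 [268. 222.] 1994 (198, 241, 44, 54)

[... 258 characters left out ...]
.997, 0.077, 0.483], [-1.0, -0.012, 0.002, -0.148], [-0.001, -0.077, -0.997, 0.942], [0.0, 0.0, 0.0, 1.0]]
tin_rail 0.65 [219. 247.] 3729 (200, 195, 112, 47)
release_bar 0.81 [216. 283.] 794 (234, 203, 75, 26)
stop_pins 0.59 [219. 283.] 737 (235, 208, 74, 21)
tin_center 0.88 [193. 351.] 797 (334, 178, 33, 32)
tin_center 0.82 [220. 260.] 750 (245, 202, 31, 30)
tin_center 0.77 [301. 229.] 859 (211, 283, 33, 33)
spare_tin 0.87 [161. 231.] 591 (217, 148, 28, 28)
spare_tin 0.72 [251. 249.] 369 (224, 249, 58, 10)
tamper 0.62 [168. 261.] 488 (252, 157, 24, 26)
tamper 0.26 [164. 305.] 684 (291, 146, 28, 35)
small_cup 0.73 [164. 307.] 669 (291, 146, 28, 35)
pen 0.89 [251. 253.] 384 (225, 249, 57, 10)
```

Run:
```python
import cv2,numpy as np
a=cv2.imread("pics/top0.png")[120:350,160:400]; b=cv2.imread("pics/scene0.png")[150:310,110:390]
a=cv2.resize(a,(400,383),interpolation=3); b=cv2.resize(b,(400,229),interpolation=3)
a=cv2.imread("pics/top0.png")[130:330,180:380]
cv2.imwrite("pics/c0.png",cv2.resize(a,(600,600),interpolation=2))
b=cv2.imread("pics/scene0.png")[155:305,115:375]
cv2.imwrite("pics/c1.png",cv2.resize(b,(780,450),interpolation=2))
```

```text
(no output)
```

View pics/c0.png

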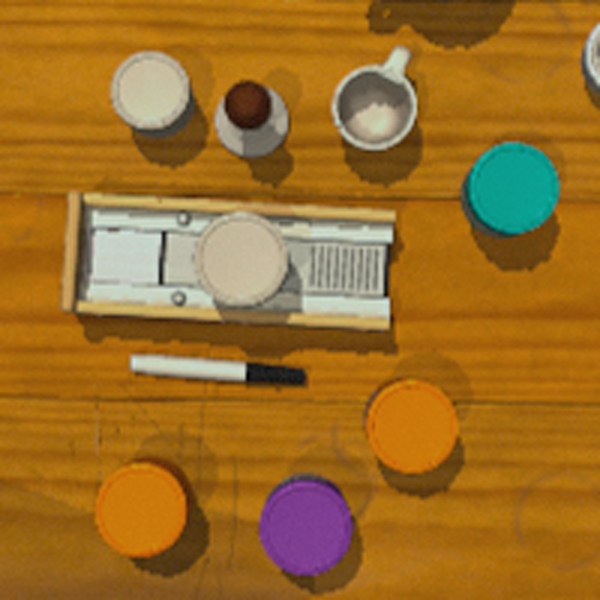

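View pics/c1.png

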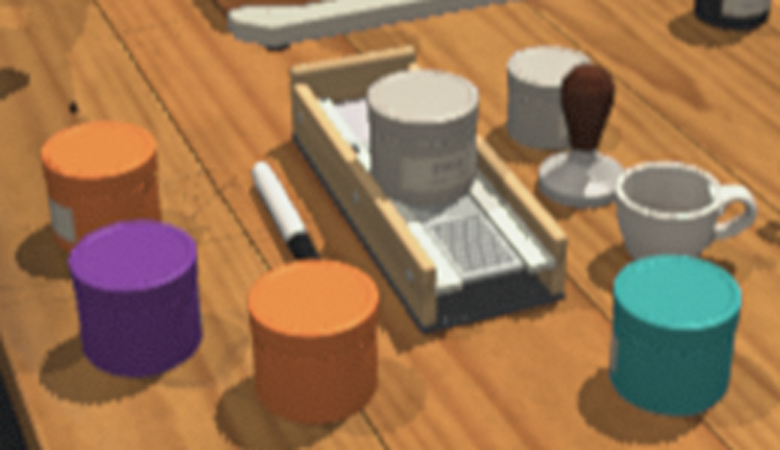

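The pictures show the rail with its closed end at the left in the top view, so travel is about +y in world coordinates. There are two kinds of tin candidates:
- **Target:** the grey tin at top px (260,216) stands in the rail between the boards, so this is the one meant. The enlarged crop already confirms it.
- **Not the target:** the grey tin at (230,160) is outside the rail (spare_tin), and the orange, purple and turquoise tins are look-alikes.

The pins show at about (241,202) and (240,229).

```bash
cat > rail.py <<'E'
from h import *
def c2p(c,u,v): return (180+u/3-.33,130+v/3-.33)
E
python3 - <<'E'
from rail import *
c=ctrl.camera("top"); c["K"]=np.array(c["K"]);c["pose"]=np.array(c["pose"])
for n,u,v,z in [("pinR",184,217,.039),("pinL",179,297,.039),("boardR rear",396,213,.046),("boardR front",83,200,.046),("boardL rear",390,323,.046),("boardL front",78,306,.046),("bar far L",300,290,.03),("bar rearR",385,249,.03),("bar rearL",383,296,.03),("barfrontR",163,232,.03),("barfrontL",162,283,.03),("tin top",241,259,.092)]:
    print(n,ray(c,c2p(c,u,v),z).round(4))
s=ctrl.camera("scene"); s["K"]=np.array(s["K"]);s["pose"]=np.array(s["pose"])
print("tin scene",ray(s,(115+422/3,155+98/3),.092).round(4))
E
```

```text
pinR [ 0.5682 -0.0554  0.039 ]
pinL [ 0.5077 -0.0529  0.039 ]
boardR rear [ 0.5724 -0.2152  0.046 ]
boardR front [0.5795 0.02   0.046 ]
boardL rear [ 0.49   -0.2112  0.046 ]
boardL front [0.4999 0.0216 0.046 ]
bar far L [ 0.5143 -0.1438  0.03  ]
bar rearR [ 0.5463 -0.2081  0.03  ]
bar rearL [ 0.5105 -0.2069  0.03  ]
barfrontR [ 0.5573 -0.0387  0.03  ]
barfrontL [ 0.5184 -0.0388  0.03  ]
tin top [ 0.5337 -0.1019  0.092 ]
tin scene [ 0.5332 -0.1081  0.092 ]
```

Request:
move_arm:
  increments:
    - [0,0,0,0,0,0,0.123]
    - [0,0,0,0,0,0,0.123]
    - [0,0,0,0,0,0,0.123]
    - [0,0,0,0,0,0,0.123]
    - [0,0,0,0,0,0,0.123]
    - [0,0,0,0,0,0,0.123]
    - [0,0,0,0,0,0,0.123]
    - [0,0,0,0,0,0,0.123]
    - [0,0,0,0,0,0,0.123]
    - [0,0,0,0,0,0,0.123]
  force: 20

```text
time_s: 2.0
ee_pos: [0.2039, 0.5108, 0.2054]
eef_rot: [-3.142, 0.0, 1.527]
force: [0.3, -0.9, 0.7]
grip_width: 0.0175
grip_force: 0.0
```

Request:
move_arm:
  increments:
    - [0,-0.68,0.36,0,0,0,0]
    - [0,-0.68,0.36,0,0,0,0]
    - [0,-0.68,0.36,0,0,0,0]
    - [0,-0.68,0.36,0,0,0,0]
    - [0,-0.68,0.36,0,0,0,0]
    - [0,-0.68,0.36,0,0,0,0]
    - [0,-0.68,0.36,0,0,0,0]
    - [0,-0.68,0.36,0,0,0,0]
    - [0,-0.68,0.36,0,0,0,0]
    - [0,-0.68,0.36,0,0,0,0]
    - [0,-0.68,0.36,0,0,0,0]
    - [0,-0.68,0.36,0,0,0,0]
    - [0,-0.68,0.36,0,0,0,0]
    - [0,-0.68,0.36,0,0,0,0]
    - [0,-0.68,0.36,0,0,0,0]
    - [0,-0.68,0.36,0,0,0,0]
    - [0,-0.68,0.36,0,0,0,0]
    - [0,-0.68,0.36,0,0,0,0]
    - [0,-0.68,0.36,0,0,0,0]
    - [0,-0.68,0.36,0,0,0,0]

```text
time_s: 4.0
ee_pos: [0.5376, -0.1843, 0.2055]
eef_rot: [3.141, 0.0, 1.532]
force: [0.9, 0.7, 0.7]
grip_width: 0.0001
grip_force: 0.0
```

```bash
cat > wr.py <<'E'
from h import *
from scipy.spatial.transform import Rotation as R
def wrist():
    o=ctrl.get_obs(); c=ctrl.camera("wrist"); T=np.eye(4); T[:3,:3]=R.from_euler("xyz",o["eef_rot"]).as_matrix(); T[:3,3]=o["ee_pos"]
    c["pose"]=T@np.array(c["tool_from_camera"]); c["K"]=np.array(c["K"]); return o,c
E
python3 - <<'E'
from wr import *
o,c=wrist(); print(o["ee_pos"].round(4),o["eef_rot"].round(3),c["pose"].round(3).tolist())
cv2.imwrite("pics/w0.png",c["color"]); np.savez("w0.npz",K=c["K"],pose=c["pose"])
for r in ctrl.cut_out("tin_center",c)[:2]: print(r["conf"],r["centre"],cv2.boundingRect(r["mask"].astype(np.uint8)))
E
```

```text
[ 0.5376 -0.1843  0.2055] [3.141 0.    1.532] [[0.999, -0.038, -0.009, 0.54], [-0.039, -0.972, -0.23, -0.119], [0.0, 0.23, -0.973, 0.386], [0.0, 0.0, 0.0, 1.0]]
0.92 [236.4, 172.0] (136, 203, 73, 70)
0.85 [47.8, 84.8] (38, 5, 99, 86)
```

View pics/w0.png

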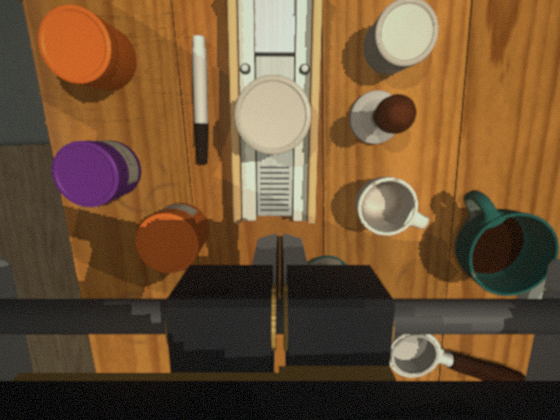

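Wrist view: pins at (244,69) and (305,69), the grey tin's lid centred at about (273,114), the lined bare bar from about rows 165 to 213, and the rail's rear corners at (235,220) and (314,221).

Run:
```python
from h import *
c=np.load("w0.npz")
for n,p,z in [("pinL",(244,69),.039),("pinR",(305,69),.039),("rearL",(235,220),.046),("rearR",(314,221),.046),("tin",(273,112),.092),("tinrear",(272,152),.092),("bar front",(276,53),.03),("bar rear mid",(274,215),.03),("barlineL",(259,190),.03),("barlineR",(291,190),.03)]: print(n,ray(c,p,z).round(4))
```

```text
pinL [ 0.5075 -0.0552  0.039 ]
pinR [ 0.5687 -0.0576  0.039 ]
rearL [ 0.4885 -0.2097  0.046 ]
rearR [ 0.5749 -0.2142  0.046 ]
tin [ 0.5357 -0.101   0.092 ]
tinrear [ 0.5333 -0.1354  0.092 ]
bar front [ 0.5402 -0.0396  0.03  ]
bar rear mid [ 0.531  -0.2098  0.03  ]
barlineL [ 0.5154 -0.1803  0.03  ]
barlineR [ 0.5512 -0.1817  0.03  ]
```

Request:
move_arm:
  increments:
    - [0,0.14,-0.05,0,0,0,0]
    - [0,0.14,-0.05,0,0,0,0]
    - [0,0,0,0.34,0,0,0]
    - [0,0,0,0.34,0,0,0]
    - [0,0,0,0.34,0,0,0]
    - [0,0,0,0.34,0,0,0]
    - [0,0,0,0.34,0,0,0]
    - [0,0,0,0.34,0,0,0]
    - [0,0,0,0.34,0,0,0]
    - [0,0,0,0.34,0,0,0]
    - [0,0,0,0.34,0,0,0]
    - [0,0,0,0.2,0,0,0]
    - [0,0,0,0.1,0,0,0]
    - [0,0,0,0,0,0,0]
    - [0,0,0,0,0,0,0]

```text
time_s: 5.6
ee_pos: [0.533, -0.1684, 0.0382]
eef_rot: [3.141, 0.0, 1.532]
force: [-0.1, 0.7, 0.1]
grip_width: 0.0005
grip_force: 0.0
```

Request:
move_arm:
  increments:
    - [0,0,0,0.06,0,0,0]
    - [0,0,0,0.06,0,0,0]
    - [0,0,0,0.06,0,0,0]
    - [0,0,0,0.06,0,0,0]
    - [0,0,0,0,0,0,0]
    - [0,0,0,0,0,0,0]

```text
time_s: 6.2
ee_pos: [0.5328, -0.1686, 0.0257]
eef_rot: [3.141, 0.0, 1.532]
force: [-1.4, 0.3, 4.5]
grip_width: 0.0008
grip_force: 2.7
```

Request:
move_arm:
  increments:
    - [0,0,0,0.05,0,0,0]
    - [0,0,0,0.05,0,0,0]
    - [0,0,0,0.05,0,0,0]
    - [0,0,0,0,0,0,0]
    - [0,0,0,0,0,0,0]

```text
time_s: 6.7
ee_pos: [0.5328, -0.1686, 0.0183]
eef_rot: [3.141, 0.0, 1.532]
force: [-2.3, 0.1, 7.2]
grip_width: 0.0004
grip_force: 3.7
```

Request:
move_arm:
  increments:
    - [0,0.08,0,0,0,0,0]
    - [0,0.08,0,0,0,0,0]
    - [0,0.08,0,0,0,0,0]
    - [0,0.08,0,0,0,0,0]
    - [0,0.08,0,0,0,0,0]
    - [0,0.08,0,0,0,0,0]
    - [0,0.08,0,0,0,0,0]
    - [0,0.08,0,0,0,0,0]
    - [0,0.08,0,0,0,0,0]
    - [0,0.08,0,0,0,0,0]
    - [0,0,0,0,0,0,0]

```text
time_s: 7.8
ee_pos: [0.5351, -0.1291, 0.0188]
eef_rot: [3.139, 0.001, 1.532]
force: [1.6, -2.6, 7.7]
grip_width: 0.0005
grip_force: 3.7
```

Request:
move_arm:
  increments:
    - [0,0.06,0,0,0,0,0]
    - [0,0.06,0,0,0,0,0]
    - [0,0.06,0,0,0,0,0]
    - [0,0.06,0,0,0,0,0]
    - [0,0.06,0,0,0,0,0]
    - [0,0.06,0,0,0,0,0]
    - [0,0.06,0,0,0,0,0]
    - [0,0.06,0,0,0,0,0]
    - [0,0.06,0,0,0,0,0]
    - [0,0.06,0,0,0,0,0]
    - [0,0.06,0,0,0,0,0]
    - [0,0.06,0,0,0,0,0]
    - [0,0.06,0,0,0,0,0]
    - [0,0.06,0,0,0,0,0]
    - [0,0,0,0,0,0,0]

```text
time_s: 9.3
ee_pos: [0.5367, -0.0872, 0.0188]
eef_rot: [3.139, 0.001, 1.532]
force: [0.8, -4.7, 7.5]
grip_width: 0.0006
grip_force: 3.7
```

Run:
```python
from wr import *
o,c=wrist(); print(o["ee_pos"].round(4),o["force"].round(1))
cv2.imwrite("pics/w1.png",c["color"]); np.savez("w1.npz",K=c["K"],pose=c["pose"])
```

```text
[ 0.5367 -0.0872  0.0188] [ 0.8 -4.7  7.5]
```

View pics/w1.png

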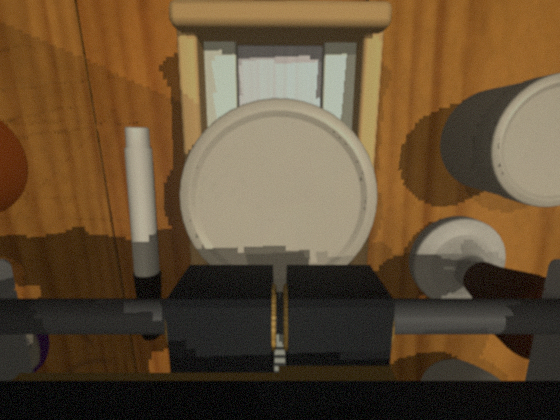

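Lid centre is at about (279,194) and its front rim at row 98; the end wall's top edge is at rows 3–28. The tin is upright over the pins.

Run:
```python
from h import *
c=np.load("w1.npz")
for n,p,z in [("lid",(279,194),.092),("lidfront",(279,98),.092),("wall inner top",(280,28),.056),("runner end",(220,41),.032)]: print(n,ray(c,p,z).round(4))
```

```text
lid [ 0.5385 -0.0419  0.092 ]
lidfront [ 0.5397 -0.0111  0.092 ]
wall inner top [0.5413 0.0193 0.056 ]
runner end [0.513  0.0217 0.032 ]
```

Request:
move_arm:
  increments:
    - [0,0.05,0,0,0,0,0]
    - [0,0.05,0,0,0,0,0]
    - [0,0.05,0,0,0,0,0]
    - [0,0.05,0,0,0,0,0]
    - [0,0.05,0,0,0,0,0]
    - [0,0.05,0,0,0,0,0]
    - [0,0.05,0,0,0,0,0]
    - [0,0.05,0,0,0,0,0]
    - [0,0.03,0,0,0,0,0]
    - [0,0.03,0,0,0,0,0]
    - [0,0.03,0,0,0,0,0]
    - [0,0,0,0,0,0,0]
    - [0,0,0,0,0,0,0]
    - [0,0,0,0,0,0,0]

```text
time_s: 10.75
ee_pos: [0.5376, -0.0629, 0.0187]
eef_rot: [3.139, 0.001, 1.532]
force: [-0.0, -3.9, 7.3]
grip_width: 0.0007
grip_force: 3.7
```

Run:
```python
from wr import *
o,c=wrist(); print(o["ee_pos"].round(4),o["force"].round(1))
cv2.imwrite("pics/w2.png",c["color"]); np.savez("w2.npz",K=c["K"],pose=c["pose"])
```

```text
[ 0.5376 -0.0629  0.0187] [-0.  -3.9  7.3]
```

View pics/w2.png

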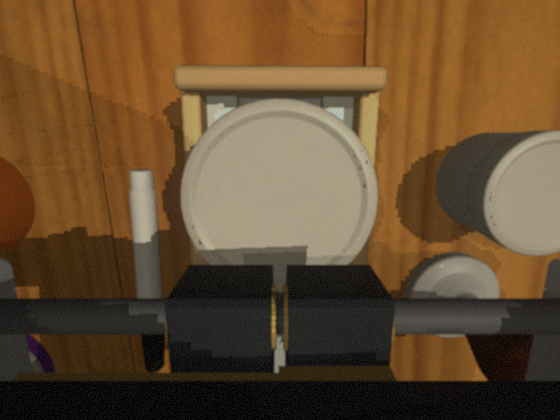

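The tin is about 6 mm short of the end wall, at about +35 mm past the pins. I'll back off along the bar, then lift slowly.

Request:
move_arm:
  increments:
    - [0,-0.08,0,0,0,0,0]
    - [0,-0.1,0,0,0,0,0]
    - [0,-0.1,0,0,0,0,0]
    - [0,-0.1,0,0,0,0,0]
    - [0,-0.1,0,0,0,0,0]
    - [0,0,0,-0.06,0,0,0]
    - [0,0,0,-0.06,0,0,0]
    - [0,0,0,-0.06,0,0,0]
    - [0,0,0,-0.06,0,0,0]
    - [0,0,0,-0.06,0,0,0]
    - [0,0,0,-0.2,0,0,0]
    - [0,0,0,-0.4,0,0,0]
    - [0,0,0,-0.6,0,0,0]
    - [0,0,0,-0.6,0,0,0]
    - [0,0,0,-0.6,0,0,0]
    - [0,-0.6,0,-0.6,0,0,0]
    - [0,-0.6,0,-0.6,0,0,0]
    - [0,-0.6,0,0,0,0,0]
    - [0,0,0,0,0,0,0]
    - [0,0,0,0,0,0,0]

```text
time_s: 12.8
ee_pos: [0.532, -0.176, 0.2128]
eef_rot: [-3.141, -0.0, 1.531]
force: [-0.2, -0.1, 0.0]
grip_width: 0.0006
grip_force: 0.0
```

Run:
```python
from wr import *
o,c=wrist(); print(o["time_s"],o["ee_pos"].round(4),o["force"].round(1))
cv2.imwrite("pics/w3.png",c["color"]); np.savez("w3.npz",K=c["K"],pose=c["pose"])
```

```text
12.8 [ 0.532  -0.176   0.2128] [-0.2 -0.1  0. ]
```

View pics/w3.png

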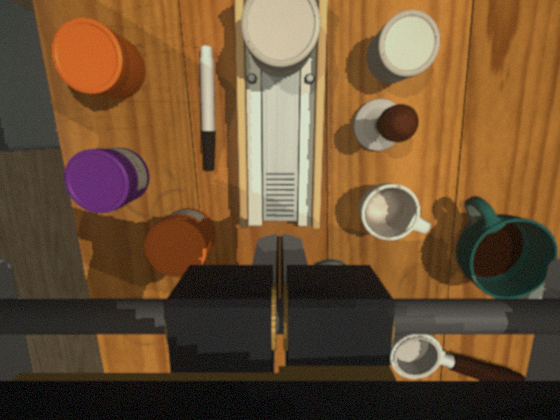

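The pins stand up at (252,78) and (309,78) behind the tin, whose lid is centred at about (281,27). The bystanders are unmoved and the arm is clear.

Run:
```python
from h import *
c=np.load("w3.npz")
for n,p,z in [("lid",(281,27),.092),("pinL",(252,78),.039),("pinR",(309,78),.039)]: print(n,ray(c,p,z).round(4))
print(ctrl.hand_in())
```

```text
lid [ 0.5398 -0.0233  0.092 ]
pinL [ 0.5089 -0.0544  0.039 ]
pinR [ 0.5676 -0.0567  0.039 ]
the job is handed in; nothing more can be done
None
```

The tin is in the end bay, measured about 32 to 35 mm past the pins, with the bar up, the pins standing behind it and the arm clear; the job is handed in at about 13 s of the 48 s, with no verdict returned.

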